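# Swap the desk things back into their own trays

### The job

The four things standing in the wooden trays have been put back in one another's places. Return each to the middle of its own tray, standing upright and let go: the ink bottle in the round tray, the small staple box in the square tray, the hand stamp in the oblong tray with its foot lengthwise along the tray, and the glue stick in the six-sided tray. The empty cork mat is free for putting a thing aside on the way.

Things in the scene. Friction and masses are not known exactly. Their poses are not given: they have to be found in the camera images.
- ink_bottle: Ink bottle: dark blue round bottle with black round cap. Body 44 mm across and 40 mm high, cap 28 mm across from 40 to 56 mm. Loose. Starts standing upright near the middle of a tray that is not its own. Origin: centre of the underside; z up. Mass about 0.09 kg. Can be gripped round the body or the cap.
- staple_box: Staple box: small closed white cardboard box with printed pictures, 34 mm (its x) by 52 mm (its y), about 27 mm high to its flat top. Loose. Starts standing upright near the middle of a tray that is not its own. Origin: centre of the underside; z up. Mass about 0.03 kg. Grip it across its 34 mm width; keep the fingertips above the tray's rim.
- stamp: Hand stamp of brown wood: foot 24 mm (its x) by 60 mm (its y), 16 mm high, with an upright round turned handle in the middle, 24 mm thick at the knob, which reaches from about 35 to 65 mm height. Loose. Starts standing upright near the middle of a tray that is not its own. Origin: centre of the underside; z up. Mass about 0.045 kg. Grip the handle.
- glue_stick: Glue stick: plain yellow upright cylinder, 28 mm thick, 86 mm high. Loose. Starts standing upright near the middle of a tray that is not its own. Origin: centre of the underside; z up. Mass about 0.035 kg.
- round_tray: Round shallow tray, 100 mm across outside, 94 mm inside: home of the ink bottle. Light wood floor with a dark wood rim, fixed to the desk, lying level. Floor 3 mm thick (things stand 3 mm above the desk), rim 8 mm above the desk, walls 3 mm. Origin: middle of the underside, on the desk top (z = 0); z up.
- square_tray: Square shallow tray, 94 x 94 mm outside, 88 mm inside: home of the staple box. Light wood floor with a dark wood rim, fixed to the desk, lying level. Floor 3 mm thick (things stand 3 mm above the desk), rim 8 mm above the desk, walls 3 mm. Origin: middle of the underside, on the desk top (z = 0); z up.
- long_tray: Oblong shallow tray, 82 mm (its x) by 122 mm (its y, the long way) outside, 76 x 116 mm inside: home of the stamp. Light wood floor with a dark wood rim, fixed to the desk, lying level. Floor 3 mm thick (things stand 3 mm above the desk), rim 8 mm above the desk, walls 3 mm. Origin: middle of the underside, on the desk top (z = 0); z up.
- hexagonal_tray: Six-sided shallow tray, 94 mm across the flats outside, 88 mm inside: home of the glue stick. Light wood floor with a dark wood rim, fixed to the desk, lying level. Floor 3 mm thick (things stand 3 mm above the desk), rim 8 mm above the desk, walls 3 mm. Origin: middle of the underside, on the desk top (z = 0); z up.
- cork_mat: Flat square mat of brown cork without a rim, 110 x 110 x 4 mm, fixed and empty: a free place to put one thing aside for a while (its top is 4 mm above the desk). Origin: middle of the underside; z up.
There are look-alikes about, which are no part of the job. There is more than one size of the glue_stick; the one meant has the size given above.

How it is judged:
By the outcome, as a careful person would: the job done as asked, in the order asked, and still so for the second after the job is handed in, with the robot touching nothing.
It also fails if it takes over 134 s, if anything falls off the work surface, if the arm or the gripper's body presses on something with over 40 N, if the wrist force passes 120 N, or if a joint passes its speed limit or range.

### The arm

A 7-joint arm with a two-finger parallel gripper is mounted at the origin on a cart in front of the work surface, level with it; the furniture and walls round the work are solid. World frame = base frame: x ahead of the robot, y to its left, z up, the work surface at z = 0. Lengths are in m, angles in rad, forces in N, time in s.
With the tool pointing down it reaches from about 0.4 to 0.85 m from the base axis. Payload 4.5 kg.
Tool frame: the origin (TCP) lies at the very end of the fingers, on their centre line; the grasp point (between the pads) lies 19 mm behind it (r.grip_point_offset is the distance from the TCP to the grasp point, in m); y points along the fingers, x is the direction in which the jaws open and shut, and the axes are right-handed (so a half turn about y gives the same grasp; the last joint's range is limited). The gripper opens to 88 mm and grips with 3 to 60 N. Pads are 18 mm wide; open, the fingers measure 123 mm over their backs; the gripper's body (75 mm by 187 mm) begins 45 mm behind the grasp point.
Start: joints at [-1.129, 0.689, -0.195, 1.565, 0.157, 0.902, -0.215], TCP at [0.248, 0.574, 0.239] pointing down, gripper open.
Joint ranges: [-3.01, 3.01], [-0.46, 2.08], [-1.47, 1.51], [0.13, 2.56], [-1, 4.14], [0.04, 2.09], [-2.66, 2.66]. Speed limits (rad/s): [2.57, 2.57, 3.14, 3.14, 3.14, 3.14, 3.14].

### API

Orientations are given as a unit quaternion [x, y, z, w].
In Python, from plant import get_state, snapshot, camera_params, job, r gives the robot as it stands.
- The arm moves only by the tool carry_out, never from a script. Its arguments are lists of equal length, an entry for each row: "offset": the shift along the world's x, y, z in m, a list of three; "twist": the turn about the world's z in degrees. In form: {"offset": [[tx, ty, tz], ...], "twist": [twist, ...]}. A call has 1 to 8 rows; each row shifts and turns the commanded pose from where the row before left it; what a row does not reach is not made up. A row lasts 1/8 s, in which the tool goes at most 62.5 mm and 10.7 degrees, less where a joint would pass 70% of its speed; a pose out of reach is approached as far as the arm can. A call with a gripper value outside its range is refused whole. "grip" is the finger opening in m, from 0 to 0.0881, set as the call begins (left out, the last holds). The fingers move at their own pace and stop on an object; "newtons" is the grip in N (left out, the last holds). Time passes only in rows, so rows that do not move let the fingers close. It gives the time, the measured TCP pose, the force and the opening at its end, in the units of the state.
- get_state(): the state, without advancing time (a new reading comes with each control period).
- snapshot(name): name is "scene" or "top" or "wrist"; returns the picture (384x512x3 uint8, red, green, blue); there is no depth.
- camera_params(name): a dict with "camera_matrix" (3x3 intrinsics, pixels), "dist_coeffs" ([k1, k2, p1, p2, k3] as OpenCV has them; the pictures are not rectified), "eye" and "orientation" of the camera in the world. Camera axes: x right, y up, looking along -z (the intrinsics and any distortion apply to the point x, -y, -z); pixel columns grow to the right and rows downward; lengths in m; the calibration is good to about 2 mm. A picture is of the moment at which its call begins: read the wrist's pose just before it. camera_params takes no time and is no camera call; for the wrist camera it gives the pose at the moment of the call.
- job.finish_job(): hands the job in, once; it reports no verdict.
The state is a dict: "clock": time; "q": joint angles; "qd": joint speeds; "joint_torque": joint torques, N m; "tool_pos": TCP position; "eef_rot": TCP orientation; "contact_force": force on the tool from outside, world axes, zero at the start; "moment": the same for the moment, N m; "opening": opening from 0.0 (shut) to 1.0 (fully open).
Only numpy, scipy, OpenCV 4.12 (cv2) and the standard library are available. Lean on these libraries where they do the work, as an engineer would, in place of code of your own. Each camera call takes 0.05 s, during which the arm holds its last target. There are 200 camera calls.

## Working session

There is one attempt and no reset: what is moved stays moved. The work goes in short steps, Python scripts to look and compute and a tool call to move; the robot and the scene stay as the last step left them, time stands still between calls to the robot, and variables do not carry over. Pictures are saved under pics/ and viewed, about 12 in all and at most 16, crops included, and the job is handed in when it is done.

Besides the shell and the picture viewer there is one more tool, called after "Request:" in YAML: its name, and indented under it one key for each argument. carry_out: Moves the arm, as the interface text tells. Its arguments: {"type":"object","properties":{"offset":{"type":"array"},"twist":{"type":"array"},"grip":{"type":"number"},"newtons":{"type":"number"}},"required":["offset","twist"]}

```bash
mkdir -p pics; ls; cat > h.py <<'E'
import numpy as np, cv2
from scipy.spatial.transform import Rotation as R
from plant import get_state, snapshot, camera_params, job, r
def ray(p,uv):
    K=np.array(p["camera_matrix"]);d=np.array(p["dist_coeffs"])
    n=cv2.undistortPoints(np.array(uv,float).reshape(-1,1,2),K,d).reshape(-1,2)
    v=np.c_[n[:,0],-n[:,1],-np.ones(len(n))]
    o=p["orientation"]; o=np.array(o)
    M=R.from_quat(o) if o.size==4 else R.from_matrix(o)
    return np.array(p["eye"]),M.apply(v)
def onplane(p,uv,z):
    e,v=ray(p,uv); return e+v*((z-e[2])/v[:,2])[:,None]
def proj(p,X):
    o=np.array(p["orientation"]);M=R.from_quat(o) if o.size==4 else R.from_matrix(o)
    c=M.inv().apply(np.array(X,float).reshape(-1,3)-np.array(p["eye"]))*[1,-1,-1]
    return cv2.projectPoints(c,np.zeros(3),np.zeros(3),np.array(p["camera_matrix"]),np.array(p["dist_coeffs"]))[0].reshape(-1,2)
def save(n,im,s=1): cv2.imwrite(f"pics/{n}.png",cv2.resize(im[...,::-1],None,fx=s,fy=s,interpolation=cv2.INTER_CUBIC))
E
python3 - <<'E'
from h import *
for n in("scene","top"):
    im=snapshot(n); np.save(n+".npy",im); save(n+"0",im,1.5 if n=="top" else 1.5); p=camera_params(n); print(n,p)
s=get_state(); print(s["tool_pos"],s["eef_rot"],s["clock"],s["opening"])
E
```

```text
pics
scene {'camera_matrix': array([[482.69650112,   0.        , 259.74537162],
       [  0.        , 482.69650112, 192.14181302],
       [  0.        ,   0.        ,   1.        ]]), 'dist_coeffs': array([0.06013204, 0.        , 0.        , 0.        , 0.        ]), 'eye': array([ 0.03586231, -0.64088888,  1.0588116 ]), 'orientation': array([ 0.32126901, -0.09722937, -0.28457482,  0.89796984])}
top {'camera_matrix': array([[361.51428516,   0.        , 260.41180895],
       [  0.        , 361.51428516, 185.5349541 ],
       [  0.        ,   0.        ,   1.        ]]), 'dist_coeffs': array([-0.0453657,  0.       ,  0.       ,  0.       ,  0.       ]), 'eye': array([0.29874666, 0.01990233, 1.16625218]), 'orientation': array([ 0.07260325, -0.0526322 , -0.69764644,  0.71080804])}
[0.24764608 0.57323363 0.23799418] [ 0.59120168  0.38795883 -0.38889811 -0.59053092] 0.1 1.0012417605715422
```

View pics/top0.png

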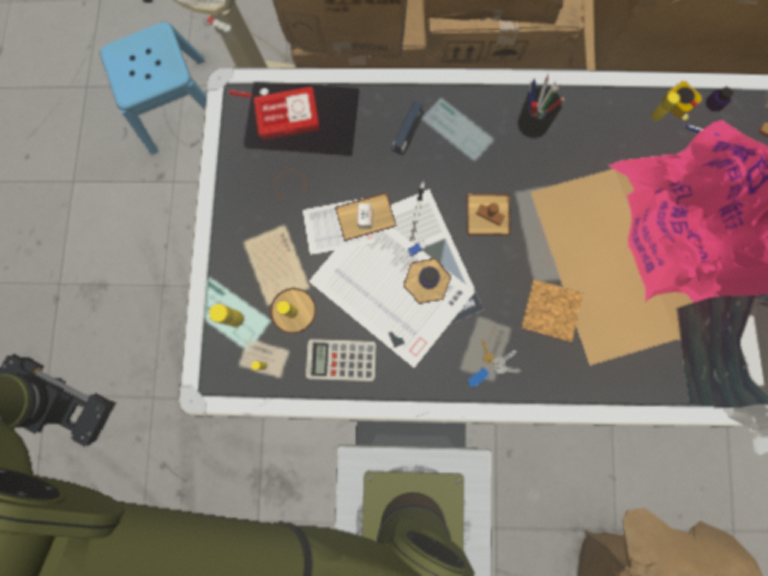

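View pics/scene0.png

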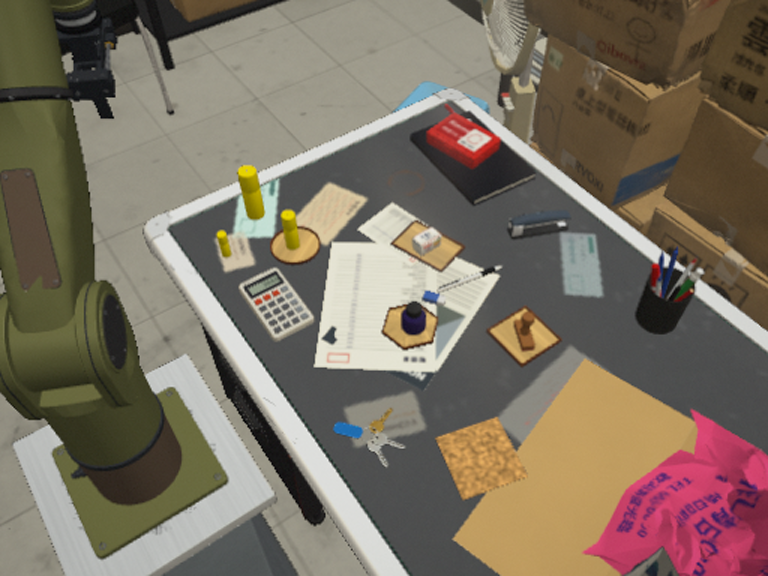

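Glue-stick candidates in top0 (1.5x): (287,309) in the round tray, (225,315) on the card (bigger) and (257,365) (small). The one standing in a tray and of middle size is the one wanted. The bottle is at (430,276) in the hexagon, the box at (364,214) in the oblong tray, and the stamp at (490,212) in the square. The cork mat is at (552,310). A dark object at (720,98) is a possible bottle look-alike, and (640,110) is other yellow stuff.

```bash
python3 - <<'E'
from h import *
p=camera_params("top"); im=np.load("top.npy"); hsv=cv2.cvtColor(im,cv2.COLOR_RGB2HSV)
# coarse (px from 1.5x view)
for n,u,v,z in [("round",293,310,.005),("oblong",366,215,.005),("square",489,214,.005),("hex",427,281,.005),("cork",552,310,.004),("glueTop",286,308,.089),("bigTop",222,314,.1),("smallTop",257,365,.05)]:
    print(n,onplane(p,[[u/1.5,v/1.5]],z)[0].round(3))
# glue sizes from scene: base and top pixels
ps=camera_params("scene")
for n,b,t in [("mid",(292,247),(288,213)),("big",(256,215),(247,170)),("small",(226,255),(222,233))]:
    B=onplane(ps,[[b[0]/1.5,b[1]/1.5]],.003)[0]; e,v=ray(ps,[[t[0]/1.5,t[1]/1.5]]); s=np.linalg.norm(B[:2]-e[:2])/np.linalg.norm(v[0,:2]); print(n,B.round(3),"h",(e+v[0]*s)[2].round(3))
c=np.vstack([cv2.resize(np.load("scene.npy")[100:190,130:330],None,fx=4,fy=4,interpolation=3)]); save("crop1",c)
pw=camera_params("wrist"); print(pw); s=get_state(); print(R.from_quat(s["eef_rot"]).as_matrix().round(3)); save("wrist0",snapshot("wrist"))
E
```

```text
round [0.433 0.265 0.005]
oblong [0.649 0.113 0.005]
square [ 0.655 -0.16   0.005]
hex [ 0.502 -0.024  0.005]
cork [ 0.443 -0.293  0.004]
glueTop [0.427 0.262 0.089]
bigTop [0.412 0.388 0.1  ]
smallTop [0.313 0.325 0.05 ]
mid [0.426 0.268 0.003] h 0.096
big [0.411 0.387 0.003] h 0.124
small [0.31  0.324 0.003] h 0.064
{'camera_matrix': array([[297.24922023,   0.        , 257.96071001],
       [  0.        , 297.24922023, 192.64616797],
       [  0.        ,   0.        ,   1.        ]]), 'dist_coeffs': array([-0.05977434,  0.        ,  0.        ,  0.        ,  0.        ]), 'eye': array([0.18020769, 0.60136227, 0.38474108]), 'orientation': array([-0.12165171, -0.07913225,  0.54367436,  0.82665419])}
[[ 0.396 -0.001 -0.918]
 [ 0.918 -0.002  0.396]
 [-0.002 -1.    -0.   ]]
```

View pics/crop1.png

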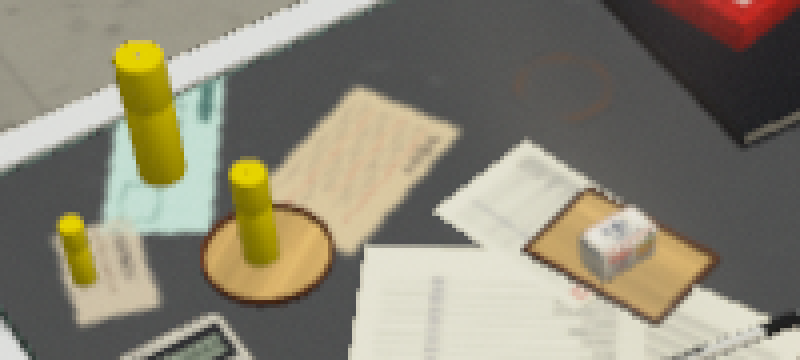

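The middle stick (about 90 mm tall) stands in the round tray. The others (about 120 and 60 mm) are look-alikes, so the choice is confirmed. Next I move to a central overview with the wrist camera.

Request:
carry_out:
  offset:
    - [0.03,-0.05,0.01]
    - [0.03,-0.05,0.01]
    - [0.03,-0.05,0.01]
    - [0.03,-0.05,0.01]
    - [0.03,-0.05,0]
    - [0.03,-0.05,0]
    - [0.02,-0.05,0]
    - [0.02,-0.05,0]
  twist: [3,3,3,3,3,3,3,2]

```text
clock: 1.15
tool_pos: [0.4684, 0.1719, 0.2786]
eef_rot: [-0.501, -0.499, 0.499, 0.501]
contact_force: [0.7, -0.3, 0.5]
opening: 1.001
```

Request:
carry_out:
  offset:
    - [0.01,-0.05,0.01]
    - [0,-0.05,0.01]
    - [0,-0.02,0]
    - [0,0,0]
  twist: [0,0,0,0]

```text
clock: 1.65
tool_pos: [0.4777, 0.052, 0.2986]
eef_rot: [0.503, 0.497, -0.498, -0.503]
contact_force: [-0.6, 0.9, 0.9]
opening: 1.0
```

```bash
cat > look.py <<'E'
import sys
from h import *
n=sys.argv[1]
s=get_state(); p=camera_params("wrist"); im=snapshot("wrist")
import pickle; pickle.dump((s,p,im),open(n+".pkl","wb"))
save(n,im,1.5); print(s["clock"],s["tool_pos"].round(4),R.from_quat(s["eef_rot"]).as_matrix().round(3)[:2,0],s["contact_force"].round(2))
E
python3 look.py w1
```

```text
1.65 [0.4777 0.052  0.2986] [0.01 1.  ] [-0.61  0.92  0.88]
```

View pics/w1.png

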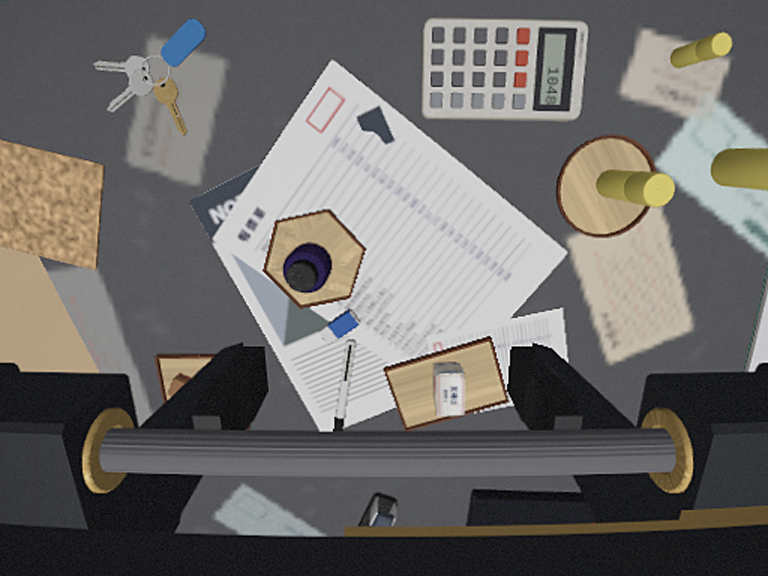

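The picture (1.5x) shows the round tray at (606,186) with the glue stick, the hexagon at (316,258) with the bottle, the oblong at (447,383) with the box, and the cork mat on the left. The square tray is partly behind a finger.

```bash
cat > meas.py <<'E'
import pickle
from h import *
def load(n): return pickle.load(open(n+".pkl","rb"))
def rimpts(n,box,z=.008,p_im=None):
    s,p,im=load(n); x0,y0,x1,y1=[int(a/1.5) for a in box]
    h=cv2.cvtColor(im,cv2.COLOR_RGB2HSV).astype(int); H,S,V=h[...,0],h[...,1],h[...,2]
    m=((H<16)|(H>172))&(S>75)&(V<135)&(V>25)
    k=np.zeros_like(m);k[y0:y1,x0:x1]=1
    m=(m&k).astype(np.uint8)
    ys,xs=np.nonzero(m); return onplane(p,np.c_[xs,ys],z)[:,:2],m
def woodhull(n,box,z=.003):
    s,p,im=load(n); x0,y0,x1,y1=[int(a/1.5) for a in box]
    h=cv2.cvtColor(im,cv2.COLOR_RGB2HSV).astype(int); H,S,V=h[...,0],h[...,1],h[...,2]
    m=(H>8)&(H<24)&(S>50)&(S<170)&(V>100)
    k=np.zeros_like(m);k[y0:y1,x0:x1]=1
    m=(m&k).astype(np.uint8); c=max(cv2.findContours(m,0,1)[0],key=cv2.contourArea)
    return onplane(p,cv2.convexHull(c).reshape(-1,2),z)[:,:2],m
def rect(pts): return cv2.minAreaRect((pts*1000).astype(np.float32))
def circ(P):
    A=np.c_[2*P,np.ones(len(P))]
    for _ in range(6):
        c=np.linalg.lstsq(A,(P**2).sum(1),rcond=None)[0]; rr=np.sqrt(c[2]+c[0]**2+c[1]**2)
        d=np.abs(np.linalg.norm(P-c[:2],axis=1)-rr); k=d<max(.004,np.median(d)*2); P,A=P[k],A[k]
    return c[:2],rr,len(P)
def moment_c(P):
    h=cv2.convexHull((P*1e4).astype(np.float32)); M=cv2.moments(h); return np.array([M['m10'],M['m01']])/M['m00']/1e4
E
python3 - <<'E'
from meas import *
s,p,im=load("w1")
P,_=rimpts("w1",(550,130,665,245)); print("round",circ(P))
P,_=rimpts("w1",(258,200,372,312)); print("hex",moment_c(P),rect(P)); W,_=woodhull("w1",(258,200,372,312)); print("hexwood",moment_c(W),rect(W))
P,_=rimpts("w1",(378,330,512,435)); print("obl",rect(P)); W,_=woodhull("w1",(378,330,512,435)); print("oblwood",rect(W))
# cap top and glue top
h=cv2.cvtColor(im,cv2.COLOR_RGB2HSV).astype(int)
m=((h[...,1]>150)&(h[...,0]>22)&(h[...,0]<34)).astype(np.uint8); m[:,:int(590/1.5)]=0;m[:int(160/1.5)]=0;m[int(215/1.5):]=0;m[:,int(680/1.5):]=0
c=max(cv2.findContours(m,0,1)[0],key=cv2.contourArea);print("glue box",cv2.boundingRect(c))
ys,xs=np.nonzero(m); a=xs>np.percentile(xs,97)
# bright top face
g=(m>0)&(h[...,2]>200); ys,xs=np.nonzero(g); print("top px",xs.min(),xs.max(),ys.min(),ys.max(), "V",np.percentile(h[...,2][m>0],[5,50,95]))
# bottle cap circle
for name,uv,z in [("capTop",(301/1.5,276/1.5),.059),("gluetop",(657/1.5,190/1.5),.089),("cork edge",(100/1.5,215/1.5),.004)]: print(name,onplane(p,[uv],z)[0].round(4))
c=im[125:225,170:350]; z=cv2.resize(c,None,fx=4,fy=4,interpolation=3); save("crop2",z)
E
```

```text
round (array([0.4332613 , 0.26424795]), np.float64(0.04773150595851371), 439)
hex [ 0.50359674 -0.02422453] ((503.18121337890625, -24.223556518554688), (104.87898254394531, 92.30253601074219), 41.317317962646484)
hexwood [ 0.50400678 -0.02468101] ((503.98590087890625, -24.847084045410156), (89.23916625976562, 101.365966796875), 11.60512638092041)
obl ((645.9205932617188, 113.62454223632812), (84.54244995117188, 122.05255126953125), 17.702068328857422)
oblwood ((648.1770629882812, 113.85459899902344), (77.8773422241211, 119.49169158935547), 17.384389877319336)
glue box (398, 124, 1, 1)Traceback (most recent call last):
  File "<stdin>", line 12, in <module>
    return umr_minimum(a, axis, None, out, keepdims, initial, where)
ValueError: zero-size array to reduction operation minimum which has no identity
```

```bash
python3 - <<'E'
from meas import *
s,p,im=load("w1"); h=cv2.cvtColor(im,cv2.COLOR_RGB2HSV).astype(int); g=im.sum(2)
def blob(m,box):
    k=np.zeros_like(m);x0,y0,x1,y1=[int(a/1.5) for a in box];k[y0:y1,x0:x1]=1
    m=(m&k).astype(np.uint8); c=max(cv2.findContours(m,0,1)[0],key=cv2.contourArea);return c
# cap: dark and not blue
cap=blob((im.max(2)<70)&(im[...,2].astype(int)-im[...,0]<22),(278,235,340,300)); e=cv2.minEnclosingCircle(cap); print(e,onplane(p,[e[0]],.059)[0].round(4))
bot=blob(im.max(2)<95,(275,232,345,302)); e=cv2.boundingRect(bot); print(e)
# glue top: brightest yellow
print("glue px",im[126,437],im[126,420],h[126,437],h[126,420])
Y=(h[...,0]>20)&(h[...,0]<36)&(h[...,1]>110)
yb=blob(Y,(590,160,685,215)); print(cv2.boundingRect(yb))
T=blob(Y&(h[...,2]>h[126,437,2]-20),(590,160,685,215)); e=cv2.minEnclosingCircle(T); print(e,onplane(p,[e[0]],.089)[0].round(4))
save("crop2",cv2.resize(np.hstack([im[135:205,170:250],im[95:165,380:460]]),None,fx=5,fy=5,interpolation=3))
E
```

```text
((201.1875, 183.1875), 10.87761402130127) [ 0.5057 -0.0264  0.059 ]
(189, 162, 32, 33)
glue px [210 198 112] [130 121  63] [ 26 119 210] [ 26 131 130]
(397, 113, 53, 25)
((438.5, 126.0), 11.10190200805664) [0.4293 0.2679 0.089 ]
```

View pics/crop2.png

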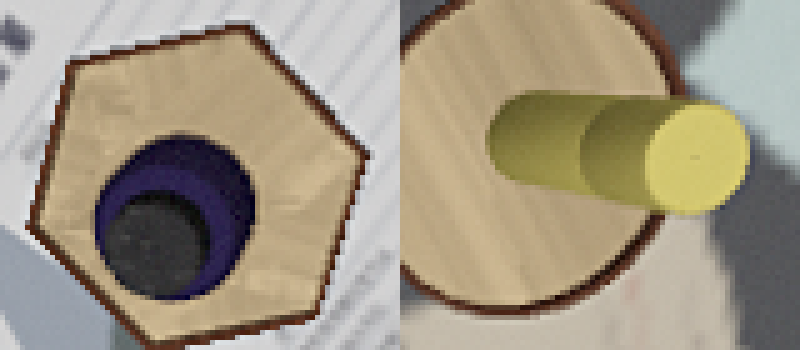

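The crop shows the cap's top at (201,184) px and the glue stick's top at (438,126) px, both matching the fits. Now picking the bottle.

Request:
carry_out:
  offset:
    - [0.014,-0.039,-0.05]
    - [0.014,-0.039,-0.05]
    - [0,0,-0.05]
    - [0,0,-0.05]
    - [0,0,-0.045]
    - [0,0,-0.025]
    - [0,0,-0.014]
    - [0,0,0]
  twist: [0,0,0,0,0,0,0,0]

```text
clock: 2.7
tool_pos: [0.5047, -0.02, 0.018]
eef_rot: [-0.501, -0.499, 0.499, 0.502]
contact_force: [0.3, -0.6, 0.7]
opening: 1.0
```

Request:
carry_out:
  offset:
    - [0,0,0]
    - [0,0,0]
    - [0,0,0]
    - [0,0,0]
    - [0,0,0]
    - [0,0,0.01]
    - [0,0,0.04]
    - [0,0,0.05]
  twist: [0,0,0,0,0,0,0,0]
  grip: 0.03
  newtons: 15

```text
clock: 3.7
tool_pos: [0.504, -0.021, 0.1194]
eef_rot: [-0.501, -0.498, 0.499, 0.502]
contact_force: [0.4, -0.4, -0.9]
opening: 0.487
```

Request:
carry_out:
  offset:
    - [-0.01,-0.045,0]
    - [-0.01,-0.045,0]
    - [-0.01,-0.045,0]
    - [-0.01,-0.045,0]
    - [-0.01,-0.045,0]
    - [-0.01,-0.047,-0.02]
    - [0,0,-0.04]
    - [0,0,-0.025]
  twist: [0,0,0,0,0,0,0,0]

```text
clock: 4.7
tool_pos: [0.4439, -0.2939, 0.0325]
eef_rot: [-0.502, -0.498, 0.498, 0.502]
contact_force: [-0.1, 1.0, -1.1]
opening: 0.493
```

Request:
carry_out:
  offset:
    - [0,0,-0.008]
    - [0,0,-0.004]
    - [0,0,0]
  twist: [0,0,0]

```text
clock: 5.08
tool_pos: [0.4453, -0.2933, 0.0222]
eef_rot: [0.502, 0.499, -0.498, -0.501]
contact_force: [0.2, 0.8, -0.4]
opening: 0.494
```

Request:
carry_out:
  offset:
    - [0,0,0]
    - [0,0,0]
    - [0,0,0.005]
    - [0,0,0.03]
    - [0,0,0.05]
    - [0,0,0.05]
    - [0,0,0.05]
    - [0,0,0]
  twist: [0,0,0,0,0,0,0,0]
  grip: 0.088

```text
clock: 6.08
tool_pos: [0.4469, -0.2943, 0.2105]
eef_rot: [0.504, 0.499, -0.497, -0.499]
contact_force: [0.2, -0.0, 0.4]
opening: 0.996
```

```bash
python3 look.py w2
```

```text
6.075 [ 0.4469 -0.2943  0.2105] [0.007 1.   ] [ 0.2  -0.02  0.44]
```

View pics/w2.png

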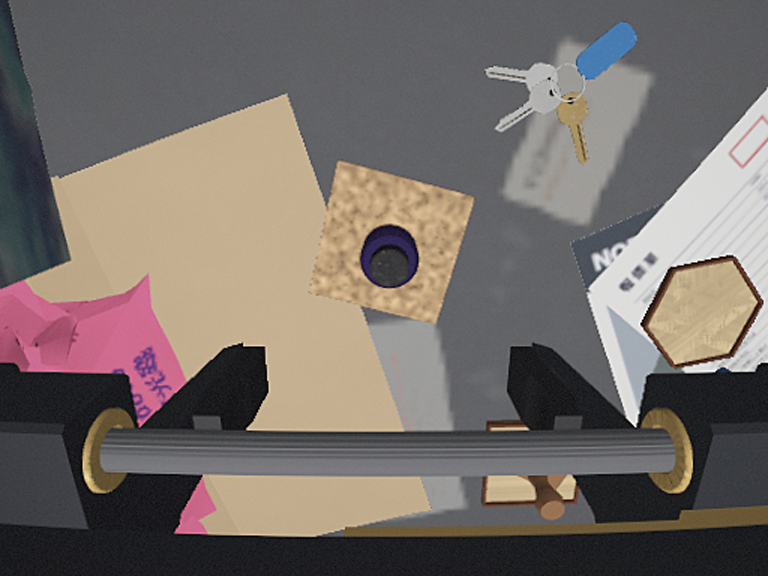

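The bottle stands upright on the cork (389,262). I'll turn the jaws roughly along x for the glue stick so that the gripper body clears the tall look-alike.

```bash
python3 -c "
from h import *
s=get_state();print(np.round(s['q'],2),s['tool_pos'])"
```

```text
[ 0.77  0.64 -0.45  1.87  0.4   0.72  1.66] [ 0.44544351 -0.29386998  0.2083383 ]
```

Request:
carry_out:
  offset:
    - [0.005,0.05,0.005]
    - [0.005,0.05,0.005]
    - [0.01,0.05,0]
    - [0.01,0.05,0]
    - [0,0.05,0]
    - [0,0.05,0]
  twist: [0,0,0,0,0,0]

```text
clock: 6.88
tool_pos: [0.4737, 0.0081, 0.2152]
eef_rot: [-0.501, -0.498, 0.499, 0.502]
contact_force: [0.8, 0.4, -1.2]
opening: 1.001
```

```bash
python3 -c "
from h import *
s=get_state();print(np.round(s['q'],2),s['tool_pos'])"
```

```text
[ 0.15  0.56 -0.41  2.03  0.36  0.63  1.06] [0.47373247 0.0080707  0.21523747]
```

Request:
carry_out:
  offset:
    - [-0.006,0.033,0]
    - [-0.006,0.033,0]
    - [-0.006,0.033,0]
    - [-0.006,0.033,0]
    - [-0.006,0.033,0]
    - [-0.006,0.033,0]
    - [-0.006,0.033,0]
    - [-0.002,0.029,0]
  twist: [-10,-10,-10,-10,-10,-10,-10,-10]

```text
clock: 7.88
tool_pos: [0.4294, 0.2673, 0.2152]
eef_rot: [0.705, 0.057, -0.059, -0.704]
contact_force: [-0.1, 0.4, -0.1]
opening: 0.998
```

```bash
python3 look.py w3; python3 - <<'E'
from meas import *
s,p,im=load("w3"); h=cv2.cvtColor(im,cv2.COLOR_RGB2HSV).astype(int)
print(proj(p,[[.4293,.2679,.089],[.4333,.2643,.003]]))
Y=((h[...,0]>20)&(h[...,0]<36)&(h[...,1]>110)&(h[...,2]>185)).astype(np.uint8)
for c in cv2.findContours(Y,0,1)[0]:
    if cv2.contourArea(c)>200:
        e=cv2.minEnclosingCircle(c);print(e,onplane(p,[e[0]],.089)[0].round(4))
E
```

```text
7.875 [0.4294 0.2673 0.2152] [0.987 0.163] [-0.15  0.37 -0.08]
[[258.03661463 182.49703344]
 [260.89148715 167.92749383]]
((258.6111145019531, 182.5), 13.62038803100586) [0.4298 0.268  0.089 ]
((151.38320922851562, 100.95985412597656), 9.271492004394531) [0.3236 0.3264 0.089 ]
((262.92584228515625, 32.40665054321289), 24.92862892150879) [0.4121 0.3969 0.089 ]
```

View pics/w3.png

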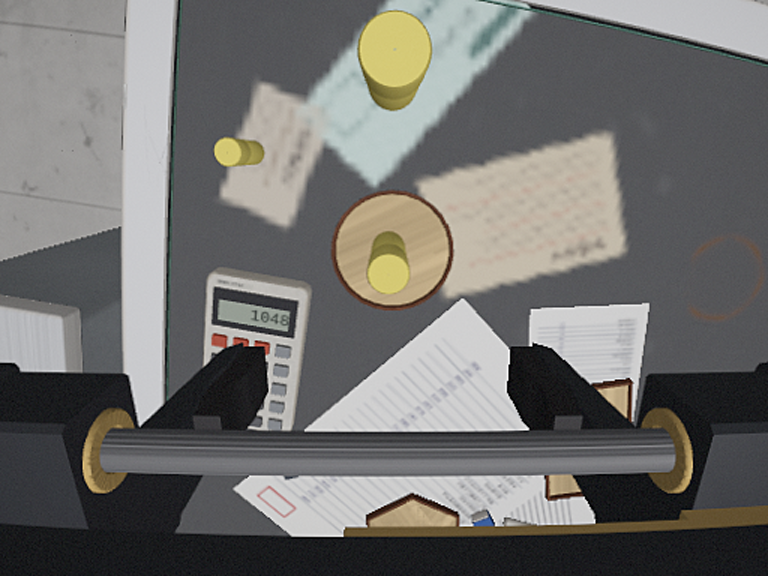

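The wrist view agrees with the earlier estimate (glue stick top at (388,274)), with clear space all round it. Descending and gripping.

Request:
carry_out:
  offset:
    - [0,0.001,-0.04]
    - [0,0,-0.04]
    - [0,0,-0.04]
    - [0,0,-0.03]
    - [0,0,-0.017]
    - [0,0,0]
  twist: [0,0,0,0,0,0]

```text
clock: 8.68
tool_pos: [0.43, 0.2668, 0.0484]
eef_rot: [0.705, 0.059, -0.06, -0.704]
contact_force: [-0.5, -0.5, -0.6]
opening: 1.004
```

Request:
carry_out:
  offset:
    - [0,0,0]
    - [0,0,0]
    - [0,0,0]
    - [0,0,0]
    - [0,0,0]
    - [0,0,0]
    - [0,0,0.02]
    - [0,0,0.04]
  twist: [0,0,0,0,0,0,0,0]
  grip: 0.015
  newtons: 15

```text
clock: 9.68
tool_pos: [0.4298, 0.2671, 0.109]
eef_rot: [0.705, 0.058, -0.061, -0.704]
contact_force: [0.7, 0.2, -0.3]
opening: 0.309
```

Request:
carry_out:
  offset:
    - [0.012,-0.045,0.01]
    - [0.012,-0.045,0]
    - [0.012,-0.045,0]
    - [0.012,-0.045,0]
    - [0.012,-0.045,0]
    - [0.01,-0.045,0]
    - [0.004,-0.022,-0.02]
    - [0,0,-0.03]
  twist: [0,0,0,0,0,0,0,0]

```text
clock: 10.68
tool_pos: [0.5058, -0.0274, 0.0695]
eef_rot: [0.705, 0.059, -0.057, -0.704]
contact_force: [0.0, -0.1, -0.7]
opening: 0.304
```

Request:
carry_out:
  offset:
    - [-0.001,0.002,-0.01]
    - [0,0,-0.007]
    - [0,0,-0.002]
    - [0,0,0]
  twist: [0,0,0,0]

```text
clock: 11.18
tool_pos: [0.5036, -0.0216, 0.052]
eef_rot: [-0.705, -0.06, 0.06, 0.705]
contact_force: [-1.9, -0.3, 9.3]
opening: 0.308
```

Request:
carry_out:
  offset:
    - [0,0,0]
    - [0,0,0]
    - [0,0,0]
    - [0,0,0.03]
    - [0,0,0.05]
    - [0,0,0.05]
    - [0,0,0.04]
    - [0,0,0]
  twist: [0,0,0,0,0,0,0,0]
  grip: 0.088

```text
clock: 12.18
tool_pos: [0.5057, -0.0223, 0.2232]
eef_rot: [0.705, 0.062, -0.057, -0.704]
contact_force: [-0.5, -0.4, 0.4]
opening: 0.997
```

```bash
python3 look.py w4; python3 - <<'E'
from meas import *
s,p,im=load("w4"); h=cv2.cvtColor(im,cv2.COLOR_RGB2HSV).astype(int)
Y=((h[...,0]>20)&(h[...,0]<36)&(h[...,1]>110)&(h[...,2]>185)).astype(np.uint8)
for c in cv2.findContours(Y,0,1)[0]:
    if cv2.contourArea(c)>200:
        e=cv2.minEnclosingCircle(c);print(e,onplane(p,[e[0]],.089)[0].round(4))
E
```

```text
12.175 [ 0.5057 -0.0223  0.2232] [0.986 0.167] [-0.45 -0.43  0.37]
((254.90383911132812, 179.0), 13.24809741973877) [ 0.5035 -0.0205  0.089 ]
```

View pics/w4.png

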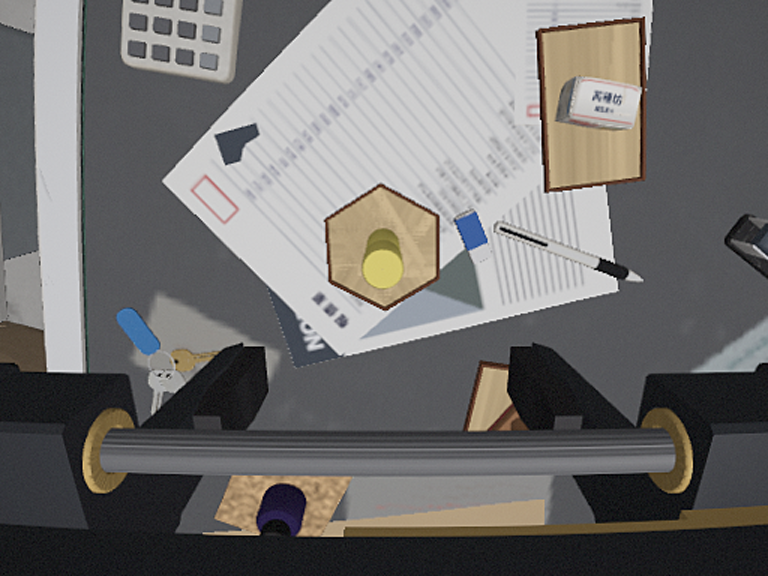

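The glue stick stands in the hexagon at (382,250), near the middle. From this picture I'll check its offset and also measure the oblong tray and the box.

```bash
python3 - <<'E'
from meas import *
s,p,im=load("w4")
P,_=rimpts("w4",(318,178,446,315)); print("hex",moment_c(P).round(4),rect(P))
P,_=rimpts("w4",(530,8,655,198)); print("obl",rect(P)); W,_=woodhull("w4",(530,8,655,198)); print(rect(W))
# box: non-wood within tray : low saturation bright ; top face
h=cv2.cvtColor(im,cv2.COLOR_RGB2HSV).astype(int)
k=np.zeros(h.shape[:2],bool);k[int(70/1.5):int(140/1.5),int(550/1.5):int(642/1.5)]=1
m=((h[...,1]<45)&k).astype(np.uint8); m=cv2.morphologyEx(m,cv2.MORPH_CLOSE,np.ones((5,5)))
c=max(cv2.findContours(m,0,1)[0],key=cv2.contourArea)
print("box top-plane",rect(onplane(p,c.reshape(-1,2),.030)[:,:2]),cv2.boundingRect(c))
save("crop4",cv2.resize(im[5:135,345:445],None,fx=5,fy=5,interpolation=3)[:600])
E
```

```text
hex [ 0.5038 -0.0244] ((503.67108154296875, -24.356773376464844), (92.49472045898438, 104.76345825195312), 11.446510314941406)
obl ((646.117919921875, 113.78150939941406), (83.85650634765625, 121.85478973388672), 17.462255477905273)
((647.3154907226562, 114.08207702636719), (77.2817611694336, 117.86225128173828), 17.262104034423828)
box top-plane ((639.9464721679688, 113.25907897949219), (59.61244201660156, 33.70793914794922), 3.325652837753296) (370, 51, 58, 35)
```

View pics/crop4.png

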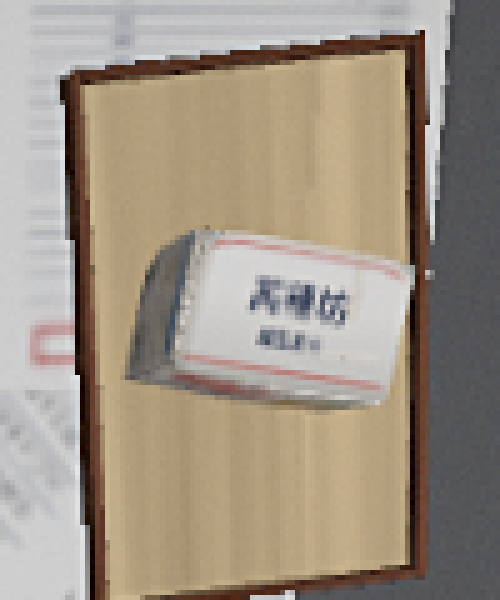

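```bash
python3 - <<'E'
from meas import *
s,p,im=load("w2"); g=(im.max(2)<75)&(im[...,2].astype(int)-im[...,0]<22); k=np.zeros_like(g);k[140:195,235:285]=1
c=max(cv2.findContours((g&k).astype(np.uint8),0,1)[0],key=cv2.contourArea);e=cv2.minEnclosingCircle(c);print(e,onplane(p,[e[0]],.060)[0].round(4))
s,p,im=load("w4"); c=np.array([(200,230),(413,268),(380,405),(172,375)])/5+[345,5]; X=onplane(p,c,.030)[:,:2]; print(X.round(4),X.mean(0)); 
for a,b in[(0,1),(1,2),(3,2),(0,3)]: d=X[b]-X[a];print(np.linalg.norm(d).round(4),np.degrees(np.arctan2(d[1],d[0])).round(1))
print(get_state()["tool_pos"])
E
```

```text
((259.0, 177.0), 14.560319900512695) [ 0.4467 -0.2952  0.06  ]
[[0.6199 0.1277]
 [0.6687 0.1296]
 [0.6698 0.1006]
 [0.6216 0.0977]] [0.64499625 0.11389803]
0.0488 2.2
0.029 -87.8
0.0483 3.4
0.03 -86.7
[ 0.504389   -0.02235083  0.22138685]
```

Request:
carry_out:
  offset:
    - [-0.011,-0.05,0]
    - [-0.011,-0.05,0]
    - [-0.011,-0.05,0]
    - [-0.011,-0.05,0]
    - [-0.011,-0.05,0]
    - [-0.004,-0.023,-0.04]
    - [0,0,-0.05]
    - [0,0,-0.04]
  twist: [0,0,0,0,0,0,0,0]

```text
clock: 13.22
tool_pos: [0.443, -0.2948, 0.0871]
eef_rot: [-0.704, -0.058, 0.06, 0.705]
contact_force: [0.8, -0.2, -0.0]
opening: 0.998
```

Request:
carry_out:
  offset:
    - [0.003,0,-0.03]
    - [0,0,-0.025]
    - [0,0,-0.01]
    - [0,0,0]
  twist: [0,0,0,0]

```text
clock: 13.72
tool_pos: [0.4469, -0.2948, 0.0245]
eef_rot: [-0.704, -0.059, 0.06, 0.705]
contact_force: [-0.2, -0.8, -0.5]
opening: 0.995
```

Request:
carry_out:
  offset:
    - [0,0,0]
    - [0,0,0]
    - [0,0,0]
    - [0,0,0]
    - [0,0,0]
    - [0,0,0.02]
    - [0,0,0.05]
    - [0,0,0.05]
  twist: [0,0,0,0,0,0,0,0]
  grip: 0.03

```text
clock: 14.72
tool_pos: [0.4473, -0.295, 0.1464]
eef_rot: [-0.704, -0.059, 0.06, 0.705]
contact_force: [1.5, -0.4, 0.4]
opening: 0.494
```

Request:
carry_out:
  offset:
    - [-0.002,0.05,0.01]
    - [-0.002,0.05,0.01]
    - [-0.002,0.05,0]
    - [-0.002,0.05,0]
    - [-0.002,0.05,0]
    - [-0.002,0.05,0]
    - [-0.002,0.05,0]
    - [0,0.05,0]
  twist: [0,0,0,0,0,0,0,0]

```text
clock: 15.72
tool_pos: [0.4334, 0.1062, 0.1655]
eef_rot: [0.705, 0.059, -0.059, -0.705]
contact_force: [0.3, -0.3, -1.4]
opening: 0.494
```

Request:
carry_out:
  offset:
    - [0,0.05,0]
    - [0,0.05,0]
    - [0,0.05,0]
    - [0,0.009,-0.03]
    - [0,0,-0.04]
    - [0,0,-0.03]
    - [0,0,-0.015]
    - [0,0,0]
  twist: [0,0,0,0,0,0,0,0]

```text
clock: 16.73
tool_pos: [0.4334, 0.2634, 0.05]
eef_rot: [0.705, 0.059, -0.06, -0.704]
contact_force: [-0.2, 0.2, -1.0]
opening: 0.493
```

Request:
carry_out:
  offset:
    - [0,0,-0.012]
    - [0,0,-0.008]
    - [0,0,-0.004]
    - [0,0,0]
  twist: [0,0,0,0]

```text
clock: 17.23
tool_pos: [0.4337, 0.2636, 0.0263]
eef_rot: [0.705, 0.059, -0.059, -0.705]
contact_force: [-0.5, -0.4, -0.6]
opening: 0.494
```

Request:
carry_out:
  offset:
    - [0,0,0]
    - [0,0,0]
    - [0,0,0]
    - [0,0,0.03]
    - [0,0,0.05]
    - [0,0,0.05]
    - [0,0,0.05]
    - [0,0,0]
  twist: [0,0,0,0,0,0,0,0]
  grip: 0.088

```text
clock: 18.23
tool_pos: [0.4358, 0.2649, 0.21]
eef_rot: [-0.703, -0.062, 0.057, 0.706]
contact_force: [-0.2, -0.4, -0.1]
opening: 0.998
```

```bash
python3 look.py w5; python3 - <<'E'
from meas import *
s,p,im=load("w5"); g=(im.max(2)<75)&(im[...,2].astype(int)-im[...,0]<22); k=np.zeros_like(g);k[130:215,220:300]=1
c=max(cv2.findContours((g&k).astype(np.uint8),0,1)[0],key=cv2.contourArea);e=cv2.minEnclosingCircle(c);print(e,onplane(p,[e[0]],.059)[0].round(4),proj(p,[[.4333,.2643,.059]]))
E
```

```text
18.225 [0.4358 0.2649 0.21  ] [0.986 0.167] [-0.2  -0.41 -0.06]
((254.63523864746094, 177.14768981933594), 14.607356071472168) [0.4337 0.2651 0.059 ] [[254.11699205 177.86279837]]
```

View pics/w5.png

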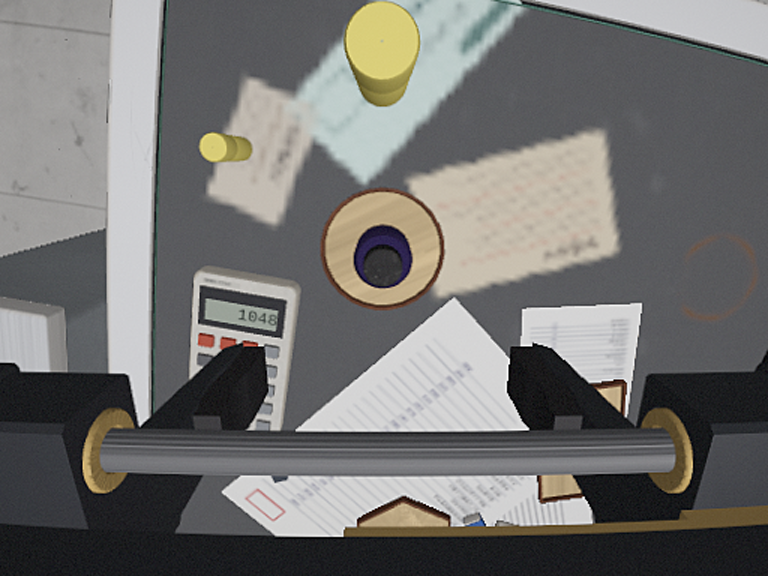

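The bottle stands within 1 mm of the middle of the round tray (382,258). Now on to the stamp.

Request:
carry_out:
  offset:
    - [0.022,-0.042,0]
    - [0.022,-0.042,0]
    - [0.022,-0.042,0]
    - [0.022,-0.042,0]
    - [0.022,-0.042,0]
    - [0.022,-0.042,0]
    - [0.022,-0.042,0]
    - [0.022,-0.042,0]
  twist: [10,10,10,10,10,10,10,10]

```text
clock: 19.27
tool_pos: [0.6093, -0.0735, 0.2044]
eef_rot: [-0.499, -0.499, 0.5, 0.501]
contact_force: [-0.0, 0.1, -0.5]
opening: 0.994
```

Request:
carry_out:
  offset:
    - [0.02,-0.042,0]
    - [0.02,-0.042,0]
    - [0,0,0]
  twist: [0,0,0]

```text
clock: 19.65
tool_pos: [0.6492, -0.1617, 0.2036]
eef_rot: [-0.503, -0.495, 0.498, 0.504]
contact_force: [-0.6, 0.1, 1.0]
opening: 1.0
```

```bash
python3 look.py w6
```

```text
19.65 [ 0.6492 -0.1617  0.2036] [0.013 1.   ] [-0.57  0.13  1.04]
```

View pics/w6.png

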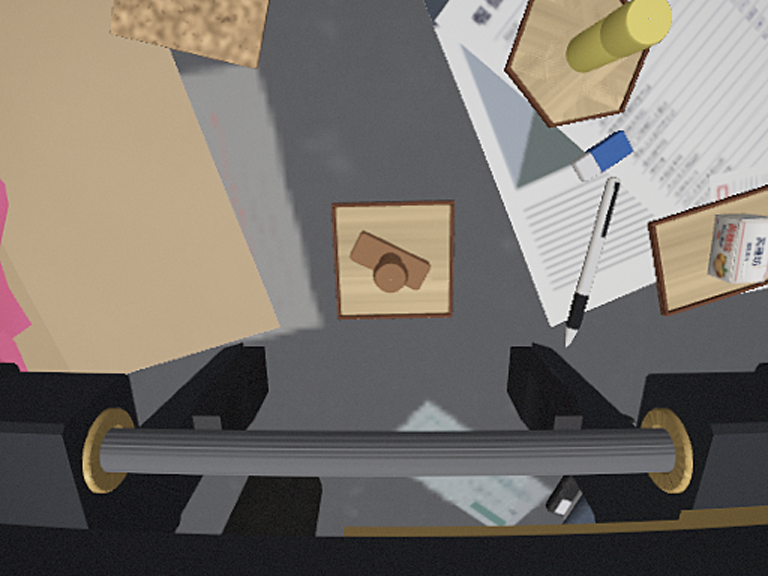

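The square tray is at (392,260), and the stamp's knob at (391,273) with the foot slanting from (356,248) to (425,275).

```bash
python3 - <<'E'
from meas import *
s,p,im=load("w6")
P,_=rimpts("w6",(326,196,460,325)); print("square",rect(P)); W,_=woodhull("w6",(326,196,460,325)); print(rect(W))
h=cv2.cvtColor(im,cv2.COLOR_RGB2HSV).astype(int)
k=np.zeros(h.shape[:2],bool);k[148:200,230:292]=1
m=((h[...,2]<150)&k).astype(np.uint8); c=max(cv2.findContours(m,0,1)[0],key=cv2.contourArea)
print("foot@.019",rect(onplane(p,c.reshape(-1,2),.019)[:,:2]),cv2.boundingRect(c))
print("knob",onplane(p,[[391/1.5,275/1.5]],.068)[0].round(4))
save("crop6",cv2.resize(im[130:215,220:305],None,fx=7,fy=7,interpolation=3))
P=onplane(camera_params("top"),[[552/1.5,310/1.5]],.004);print(P)
E
```

```text
square ((655.2164916992188, -158.717529296875), (94.13849639892578, 93.49615478515625), 0.5503442287445068)
((654.6785888671875, -158.73526000976562), (91.32501983642578, 93.87950897216797), 0.28378400206565857)
foot@.019 ((663.9722900390625, -157.00985717773438), (38.307621002197266, 29.06052589416504), 51.470703125) (249, 168, 35, 27)
knob [ 0.6502 -0.1608  0.068 ]
[[ 0.44329595 -0.29304939  0.004     ]]
```

View pics/crop6.png

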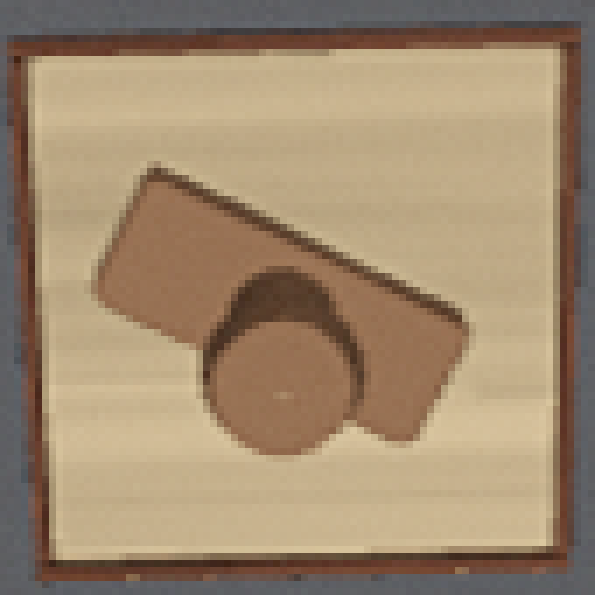

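```bash
python3 - <<'E'
from meas import *
s,p,im=load("w6")
c=np.array([(152,175),(467,325),(410,442),(95,290)])/7+[220,130]; X=onplane(p,c,.019)[:,:2]; print(X.mean(0).round(4))
for a,b in[(0,1),(1,2),(3,2),(0,3)]: d=X[b]-X[a];print(np.linalg.norm(d).round(4),np.degrees(np.arctan2(d[1],d[0])).round(1))
print(onplane(p,[[260.6,185.4]],.068)[0].round(4),get_state()["tool_pos"],get_state()["q"].round(2))
E
```

```text
[ 0.6523 -0.1608]
0.0568 63.5
0.0219 -24.9
0.0579 62.8
0.0211 -27.7
[ 0.6523 -0.1609  0.068 ] [ 0.64872763 -0.1581435   0.2039249 ] [ 0.38  0.81 -0.41  1.45  0.36  0.96  1.43]
```

Request:
carry_out:
  offset:
    - [0.0035,-0.001,-0.04]
    - [0,0,-0.04]
    - [0,0,-0.04]
    - [0,0,-0.03]
    - [0,0,-0.017]
    - [0,0,0]
  twist: [0,0,0,0,0,0]

```text
clock: 20.45
tool_pos: [0.6521, -0.1559, 0.0382]
eef_rot: [-0.5, -0.498, 0.499, 0.502]
contact_force: [0.8, 0.5, 0.9]
opening: 1.002
```

Request:
carry_out:
  offset:
    - [0,0,0]
    - [0,0,0]
    - [0,0,0]
    - [0,0,0]
    - [0,0,0]
    - [0,0,0]
    - [0,0,0.04]
    - [0,0,0.05]
  twist: [0,0,0,0,0,0,0,0]
  grip: 0.01
  newtons: 20

```text
clock: 21.45
tool_pos: [0.6523, -0.1571, 0.1293]
eef_rot: [-0.501, -0.498, 0.499, 0.502]
contact_force: [0.3, 0.0, -0.1]
opening: 0.123
```

```bash
python3 look.py w7
```

```text
21.45 [ 0.6523 -0.1571  0.1293] [0.006 1.   ] [ 0.3   0.04 -0.07]
```

View pics/w7.png

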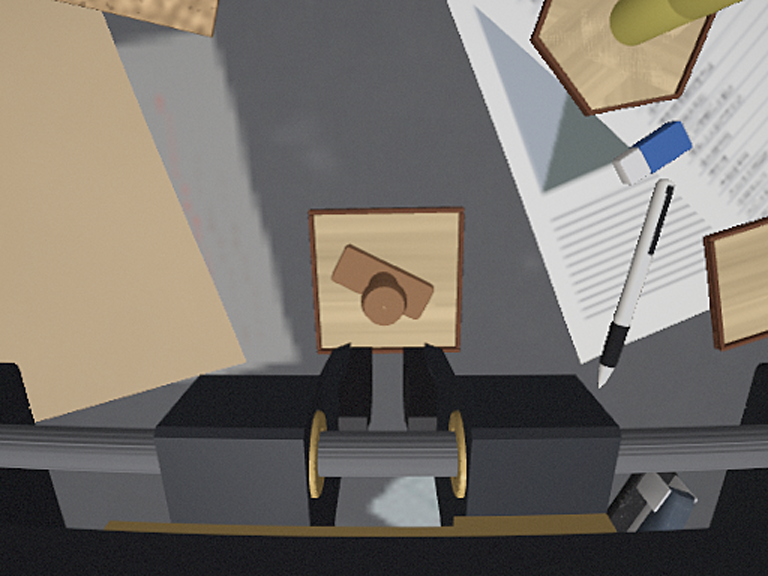

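The fingers had not closed yet when the lift began, so the stamp stays standing at (383,305) in the tray. I'll open partway, go back down and wait longer.

```bash
python3 - <<'E'
from meas import *
s,p,im=load("w7"); print(onplane(p,[[384/1.5,305/1.5]],.068)[0].round(4), proj(p,[s["tool_pos"]])*1.5)
c=np.array([(346,245),(434,285),(417,320),(331,277)])/1.5; X=onplane(p,c,.019)[:,:2]; print(X.mean(0).round(4))
for a,b in[(0,1),(3,2)]: d=X[b]-X[a];print(np.linalg.norm(d).round(4),np.degrees(np.arctan2(d[1],d[0])).round(1))
E
```

```text
[ 0.6491 -0.1599  0.068 ] [[390.80404988 367.136882  ]]
[ 0.6511 -0.1611]
0.0576 64.7
0.0587 61.9
```

Request:
carry_out:
  offset:
    - [0,0,0]
    - [0,0,0]
    - [0,0,0]
    - [0,0,0]
    - [0,0,0]
  twist: [0,0,0,0,0]
  grip: 0.06

```text
clock: 22.12
tool_pos: [0.6531, -0.1572, 0.129]
eef_rot: [-0.501, -0.498, 0.499, 0.502]
contact_force: [0.2, -1.1, 0.3]
opening: 0.657
```

Request:
carry_out:
  offset:
    - [-0.001,-0.003,-0.03]
    - [0,0,-0.03]
    - [0,0,-0.02]
    - [0,0,-0.012]
    - [0,0,0]
  twist: [0,0,0,0,0]

```text
clock: 22.75
tool_pos: [0.6521, -0.1601, 0.0369]
eef_rot: [-0.501, -0.498, 0.499, 0.502]
contact_force: [-0.2, 0.3, 0.2]
opening: 0.682
```

Request:
carry_out:
  offset:
    - [0,0,0]
    - [0,0,0]
    - [0,0,0]
    - [0,0,0]
    - [0,0,0]
    - [0,0,0]
    - [0,0,0]
    - [0,0,0]
  twist: [0,0,0,0,0,0,0,0]
  grip: 0.01
  newtons: 20

```text
clock: 23.75
tool_pos: [0.6525, -0.1603, 0.0378]
eef_rot: [0.502, 0.499, -0.498, -0.501]
contact_force: [0.4, -0.1, 3.6]
opening: 0.248
```

Request:
carry_out:
  offset:
    - [0,0,0.02]
    - [0,0,0.04]
    - [0,0,0.04]
    - [-0.042,-0.027,0]
    - [-0.042,-0.027,0]
    - [-0.042,-0.027,0]
    - [-0.042,-0.026,0]
    - [-0.04,-0.026,0]
  twist: [0,0,0,0,0,0,0,0]

```text
clock: 24.75
tool_pos: [0.443, -0.2945, 0.1386]
eef_rot: [0.502, 0.498, -0.498, -0.501]
contact_force: [0.1, -0.7, -0.4]
opening: 0.243
```

Request:
carry_out:
  offset:
    - [0,0,-0.03]
    - [0,0,-0.03]
    - [0,0,-0.02]
    - [0,0,-0.008]
    - [0,0,0]
  twist: [0,0,0,0,0]

```text
clock: 25.38
tool_pos: [0.4445, -0.2934, 0.0498]
eef_rot: [0.502, 0.498, -0.498, -0.501]
contact_force: [0.7, -0.5, -0.1]
opening: 0.248
```

Request:
carry_out:
  offset:
    - [0,0,-0.006]
    - [0,0,-0.004]
    - [0,0,-0.001]
    - [0,0,0]
  twist: [0,0,0,0]

```text
clock: 25.88
tool_pos: [0.4444, -0.2933, 0.0387]
eef_rot: [0.502, 0.498, -0.498, -0.501]
contact_force: [0.5, 1.2, 0.8]
opening: 0.246
```

Request:
carry_out:
  offset:
    - [0,0,0]
    - [0,0,0]
    - [0,0,0]
    - [0,0,0]
    - [0,0,0.04]
    - [0,0,0.05]
    - [0,0,0.05]
    - [0,0,0.03]
  twist: [0,0,0,0,0,0,0,0]
  grip: 0.06

```text
clock: 26.88
tool_pos: [0.4448, -0.2935, 0.2109]
eef_rot: [0.502, 0.499, -0.498, -0.501]
contact_force: [0.0, -0.7, -0.4]
opening: 0.678
```

```bash
python3 look.py w8; python3 - <<'E'
from meas import *
s,p,im=load("w8"); 
u,v=proj(p,[[.444,-.293,.03]])[0].astype(int); print(u,v)
save("w8c",cv2.resize(im[v-50:v+50,u-60:u+60],None,fx=6,fy=6,interpolation=3)); print(u-60,v-50)
E
```

```text
26.875 [ 0.4448 -0.2935  0.2109] [0.006 1.   ] [ 0.02 -0.68 -0.4 ]
259 170
199 120
```

View pics/w8c.png

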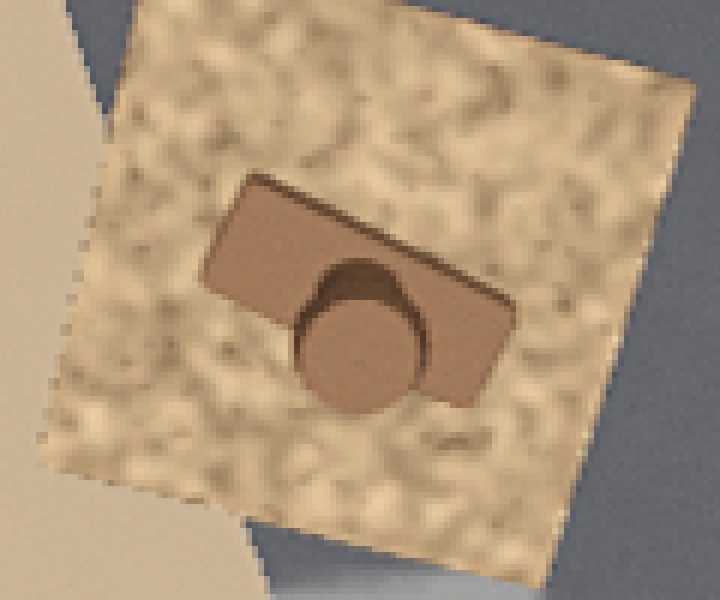

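The stamp stands upright on the cork, knob at (361,355) in the crop and foot corners (252,182), (517,308), (470,407), (203,277). Now the staple box.

```bash
python3 - <<'E'
from meas import *
s,p,im=load("w8"); o=[199,120]
c=np.array([(252,182),(517,308),(470,407),(203,277)])/6+o; X=onplane(p,c,.020)[:,:2]; print(X.mean(0).round(4))
for a,b in[(0,1),(1,2),(3,2),(0,3)]: d=X[b]-X[a];print(np.linalg.norm(d).round(4),np.degrees(np.arctan2(d[1],d[0])).round(1))
print(onplane(p,[np.array([361,355])/6+o],.069)[0].round(4))
E
```

```text
[ 0.4444 -0.2937]
0.0565 64.0
0.0218 -24.0
0.0581 63.0
0.0208 -28.3
[ 0.444  -0.2939  0.069 ]
```

Request:
carry_out:
  offset:
    - [0.025,0.05,0]
    - [0.025,0.05,0]
    - [0.025,0.05,0]
    - [0.025,0.05,0]
    - [0.025,0.05,0]
    - [0.025,0.05,0]
    - [0.025,0.05,0]
    - [0.02,0.05,0]
  twist: [0,0,0,0,0,0,0,0]
  grip: 0.088

```text
clock: 27.92
tool_pos: [0.6398, 0.1081, 0.2078]
eef_rot: [0.502, 0.498, -0.499, -0.502]
contact_force: [-0.7, -1.4, 0.2]
opening: 0.996
```

```bash
python3 look.py w9; python3 - <<'E'
from meas import *
s,p,im=load("w9"); h=cv2.cvtColor(im,cv2.COLOR_RGB2HSV).astype(int)
q=proj(p,[[.645,.114,.03]])[0]; print(q)
a=int(q[0]),int(q[1]); k=np.zeros(h.shape[:2],bool);k[a[1]-36:a[1]+36,a[0]-32:a[0]+32]=1
m=((h[...,1]<60)&k).astype(np.uint8); m=cv2.morphologyEx(m,cv2.MORPH_CLOSE,np.ones((7,7)))
c=max(cv2.findContours(m,0,1)[0],key=cv2.contourArea); print(cv2.boundingRect(c),cv2.contourArea(c),rect(onplane(p,c.reshape(-1,2),.030)[:,:2]))
save("w9c",cv2.resize(im[a[1]-50:a[1]+50,a[0]-60:a[0]+60],None,fx=6,fy=6,interpolation=3)); print(a[0]-60,a[1]-50)
E
```

```text
27.925 [0.6398 0.1081 0.2078] [0.007 1.   ] [-0.69 -1.36  0.24]
[264.55678896 176.88124363]
(251, 150, 45, 62) 1510.5 ((650.9634399414062, 123.31005096435547), (73.25180053710938, 48.535125732421875), 3.749514102935791)
204 126
```

```bash
python3 - <<'E'
from meas import *
s,p,im=load("w9"); h=cv2.cvtColor(im,cv2.COLOR_RGB2HSV).astype(int)
k=np.zeros(h.shape[:2],bool);k[141:213,232:296]=1
for S,V in((40,120),(30,150),(25,170)):
  m=((h[...,1]<S)&(h[...,2]>V)&k).astype(np.uint8); m=cv2.morphologyEx(m,cv2.MORPH_CLOSE,np.ones((3,3)))
  c=max(cv2.findContours(m,0,1)[0],key=cv2.contourArea); print(cv2.boundingRect(c),cv2.contourArea(c),rect(onplane(p,c.reshape(-1,2),.030)[:,:2]))
for r_ in range(141,213,4): print(''.join('#' if h[r_,c,1]<35 and h[r_,c,2]>150 else '+' if h[r_,c,1]<60 else '.' for c in range(232,296)))
E
```

```text
(251, 151, 29, 47) 1196.0 ((642.1990356445312, 114.78607940673828), (53.25474548339844, 30.946971893310547), 1.8253686428070068)
(251, 154, 29, 44) 1109.0 ((643.9303588867188, 114.88328552246094), (49.66914749145508, 30.779064178466797), 1.4431843757629395)
(252, 154, 28, 44) 1093.0 ((643.9254150390625, 114.91041564941406), (49.48273849487305, 30.574657440185547), 0.7869982123374939)
#####################.++........................................
########++++....................................................
................................................................
....................++++++++++++++++++++++++++..................
...................###+####################+###.................
...................+##+########################.................
...................+##+########################.................
...................+##++###########+.+#########+................
...................+##++#####################+##................
...................+###+##########+....######+##................
....................###+###########++++######+##................
....................###+##########+++########+##................
....................+##+########################................
.....................##++###################++##................
.....................+###############+++++++....................
.......................................................#########
..........................................####++++++++++++++++++
.............................+++++++++++++++++++++++++++++++++++
```

Request:
carry_out:
  offset:
    - [0.004,0.0065,-0.03]
    - [0,0,-0.04]
    - [0,0,-0.04]
    - [0,0,-0.04]
    - [0,0,-0.025]
    - [0,0,-0.014]
    - [0,0,-0.004]
    - [0,0,0]
  twist: [2,0,0,0,0,0,0,0]

```text
clock: 28.98
tool_pos: [0.6438, 0.1134, 0.0161]
eef_rot: [0.493, 0.507, -0.507, -0.493]
contact_force: [0.1, -0.1, 0.1]
opening: 1.003
```

Request:
carry_out:
  offset:
    - [0,0,0]
    - [0,0,0]
    - [0,0,0]
    - [0,0,0]
    - [0,0,0]
    - [0,0,0]
    - [0,0,0]
    - [0,0,0]
  twist: [0,0,0,0,0,0,0,0]
  grip: 0.025
  newtons: 8

```text
clock: 29.98
tool_pos: [0.6433, 0.1134, 0.0155]
eef_rot: [0.493, 0.507, -0.507, -0.493]
contact_force: [0.6, 0.3, 0.5]
opening: 0.384
```

Request:
carry_out:
  offset:
    - [0,0,0.02]
    - [0,0,0.04]
    - [0.002,-0.045,0.02]
    - [0.002,-0.045,0]
    - [0.002,-0.045,0]
    - [0.002,-0.045,0]
    - [0.002,-0.045,0]
    - [0.001,-0.045,0]
  twist: [0,0,-2,0,0,0,0,0]

```text
clock: 30.98
tool_pos: [0.6546, -0.1584, 0.0971]
eef_rot: [0.502, 0.499, -0.498, -0.501]
contact_force: [0.5, 0.4, -0.7]
opening: 0.38
```

Request:
carry_out:
  offset:
    - [0,-0.001,0]
    - [0,0,-0.03]
    - [0,0,-0.03]
    - [0,0,-0.01]
    - [0,0,0]
  twist: [0,0,0,0,0]

```text
clock: 31.6
tool_pos: [0.6544, -0.1569, 0.0258]
eef_rot: [-0.501, -0.499, 0.499, 0.502]
contact_force: [-0.3, 0.1, 0.2]
opening: 0.379
```

Request:
carry_out:
  offset:
    - [0,-0.001,-0.006]
    - [0,0,-0.003]
    - [0,0,-0.001]
    - [0,0,0]
  twist: [0,0,0,0]

```text
clock: 32.1
tool_pos: [0.6544, -0.1588, 0.0156]
eef_rot: [0.502, 0.498, -0.498, -0.502]
contact_force: [-0.6, 0.6, -0.9]
opening: 0.378
```

Request:
carry_out:
  offset:
    - [0,0,0]
    - [0,0,0]
    - [0,0,0]
    - [0,0,0]
    - [0,0,0.04]
    - [0,0,0.05]
    - [0,0,0.05]
    - [0,0,0.05]
  twist: [0,0,0,0,0,0,0,0]
  grip: 0.06

```text
clock: 33.1
tool_pos: [0.6541, -0.1588, 0.2072]
eef_rot: [-0.502, -0.498, 0.498, 0.502]
contact_force: [0.1, -0.2, 0.1]
opening: 0.682
```

```bash
python3 look.py wa; python3 - <<'E'
from meas import *
s,p,im=load("wa"); h=cv2.cvtColor(im,cv2.COLOR_RGB2HSV).astype(int)
a=proj(p,[[.655,-.1587,.03]])[0].astype(int); k=np.zeros(h.shape[:2],bool);k[a[1]-30:a[1]+30,a[0]-30:a[0]+30]=1
m=((h[...,1]<40)&(h[...,2]>120)&k).astype(np.uint8); m=cv2.morphologyEx(m,cv2.MORPH_CLOSE,np.ones((3,3)))
c=max(cv2.findContours(m,0,1)[0],key=cv2.contourArea); print(a,cv2.boundingRect(c),rect(onplane(p,c.reshape(-1,2),.030)[:,:2]))
E
```

```text
33.1 [ 0.6541 -0.1588  0.2072] [0.006 1.   ] [ 0.13 -0.23  0.13]
[259 173] (244, 148, 29, 47) ((652.9132690429688, -160.1297607421875), (31.412466049194336, 52.41522216796875), 89.65546417236328)
```

The staple box is within about 2 mm of the middle of the square tray. Fetching the stamp.

Request:
carry_out:
  offset:
    - [-0.042,-0.027,0]
    - [-0.042,-0.027,0]
    - [-0.042,-0.027,0]
    - [-0.042,-0.027,-0.02]
    - [-0.042,-0.027,-0.02]
    - [0,0,-0.04]
    - [0,0,-0.04]
    - [0,0,0]
  twist: [0,0,0,0,0,0,0,0]

```text
clock: 34.15
tool_pos: [0.4426, -0.2929, 0.0835]
eef_rot: [-0.5, -0.498, 0.499, 0.503]
contact_force: [0.6, 0.0, 0.3]
opening: 0.682
```

Request:
carry_out:
  offset:
    - [0.001,-0.001,-0.025]
    - [0,0,-0.014]
    - [0,0,-0.005]
    - [0,0,0]
  twist: [0,0,0,0]

```text
clock: 34.65
tool_pos: [0.4456, -0.2949, 0.042]
eef_rot: [0.502, 0.498, -0.498, -0.501]
contact_force: [-0.7, 0.5, -0.3]
opening: 0.683
```

Request:
carry_out:
  offset:
    - [0,0,0]
    - [0,0,0]
    - [0,0,0]
    - [0,0,0]
    - [0,0,0]
    - [0,0,0]
    - [0,0,0]
    - [0,0,0]
  twist: [0,0,0,0,0,0,0,0]
  grip: 0.01
  newtons: 20

```text
clock: 35.65
tool_pos: [0.4453, -0.2947, 0.0415]
eef_rot: [-0.502, -0.498, 0.498, 0.502]
contact_force: [0.3, 0.1, 0.4]
opening: 0.248
```

Request:
carry_out:
  offset:
    - [0,0,0.02]
    - [0,0,0.045]
    - [0,0,0.045]
    - [0.02,0.04,0.04]
    - [0.02,0.04,0]
    - [0.02,0.04,0]
    - [0.02,0.04,0]
    - [0.02,0.04,0]
  twist: [0,0,0,0,0,0,0,0]

```text
clock: 36.65
tool_pos: [0.5456, -0.0938, 0.1914]
eef_rot: [-0.502, -0.498, 0.499, 0.502]
contact_force: [0.5, -0.4, -1.0]
opening: 0.251
```

Request:
carry_out:
  offset:
    - [0.02,0.04,0]
    - [0.02,0.04,0]
    - [0.02,0.04,0]
    - [0.02,0.04,0]
    - [0.021,0.048,0]
    - [0,0,-0.02]
    - [0,0,-0.03]
    - [0,0,-0.02]
  twist: [8,8,8,8,8,4,0,0]

```text
clock: 37.65
tool_pos: [0.6455, 0.1125, 0.1197]
eef_rot: [-0.278, -0.649, 0.651, 0.279]
contact_force: [-0.0, -0.9, -0.2]
opening: 0.253
```

```bash
python3 -c "
from h import *
s=get_state();print(np.round(s['q'],2),s['tool_pos'],R.from_quat(s['eef_rot']).as_matrix().round(3)[:2,0])"
```

```text
[ 0.06  0.93 -0.6   1.55  0.64  0.87  1.56] [0.64554476 0.1124573  0.11969226] [-0.69   0.724]
```

Request:
carry_out:
  offset:
    - [0.001,0.001,-0.03]
    - [0,0,-0.025]
    - [0,0,-0.015]
    - [0,0,-0.006]
    - [0,0,0]
  twist: [0,0,0,0,0]

```text
clock: 38.28
tool_pos: [0.6475, 0.1142, 0.0458]
eef_rot: [0.278, 0.65, -0.65, -0.278]
contact_force: [0.8, -0.2, -0.7]
opening: 0.248
```

Request:
carry_out:
  offset:
    - [0,0,-0.003]
    - [0,0,-0.0015]
    - [0,0,0]
  twist: [0,0,0]

```text
clock: 38.65
tool_pos: [0.6474, 0.1142, 0.0412]
eef_rot: [0.278, 0.65, -0.65, -0.278]
contact_force: [-0.3, -0.1, -0.9]
opening: 0.247
```

Request:
carry_out:
  offset:
    - [0,0,0]
    - [0,0,0]
    - [0,0,0]
    - [0,0,0]
    - [0,0,0.04]
    - [0,0,0.05]
    - [0,0,0.05]
    - [0,0,0.05]
  twist: [0,0,0,0,0,0,0,0]
  grip: 0.06

```text
clock: 39.65
tool_pos: [0.6471, 0.1141, 0.2327]
eef_rot: [-0.278, -0.65, 0.65, 0.278]
contact_force: [0.7, 0.8, 0.4]
opening: 0.678
```

Request:
carry_out:
  offset:
    - [-0.04,-0.02,0.02]
    - [-0.04,-0.03,0.03]
    - [-0.03,-0.03,0.03]
    - [-0.03,-0.03,0.03]
    - [-0.02,-0.02,0]
    - [0,0,0]
  twist: [-8,-8,-8,-8,-8,-4]

```text
clock: 40.4
tool_pos: [0.4858, -0.018, 0.3416]
eef_rot: [0.504, 0.496, -0.497, -0.503]
contact_force: [0.4, 0.6, 0.8]
opening: 0.681
```

```bash
python3 look.py wb
```

```text
40.4 [ 0.4858 -0.018   0.3416] [0.012 1.   ] [0.36 0.6  0.77]
```

View pics/wb.png

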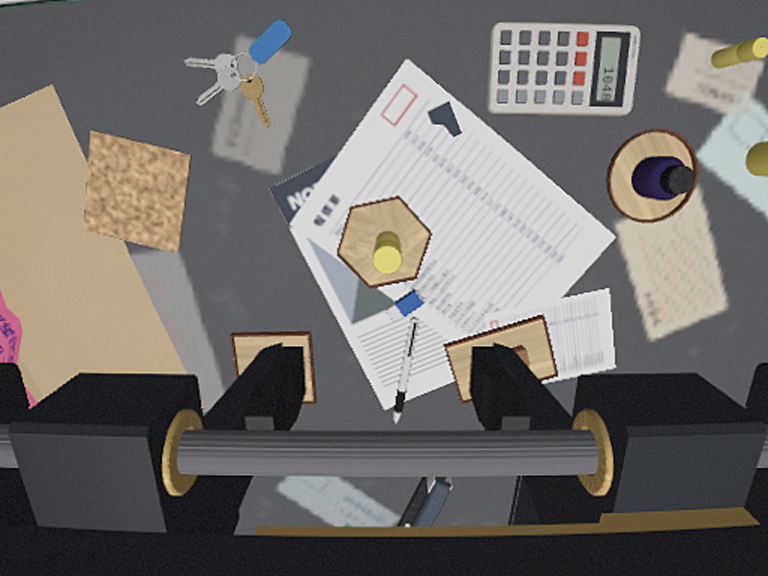

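Here the fingers hide the square and oblong trays. I'll shift forward so that both show and make the final check there.

Request:
carry_out:
  offset:
    - [0.04,0,-0.01]
    - [0.05,0,-0.01]
    - [0.05,0,-0.01]
    - [0.035,0,-0.01]
    - [0,0,0]
    - [0,0,0]
    - [0,0,0]
    - [0,0,0]
  twist: [0,0,0,0,0,0,0,0]
  grip: 0.088

```text
clock: 41.45
tool_pos: [0.6619, -0.0159, 0.3018]
eef_rot: [0.502, 0.499, -0.498, -0.501]
contact_force: [-0.5, -0.3, 0.2]
opening: 1.0
```

```bash
python3 look.py wc; python3 - <<'E'
from meas import *
s,p,im=load("wc"); sc=snapshot("scene")
h=cv2.cvtColor(im,cv2.COLOR_RGB2HSV).astype(int)
print(proj(p,[[.647,.1137,.003],[.655,-.1587,.003],[.504,-.0245,.003]]).round(0))
Y=((h[...,0]>20)&(h[...,0]<36)&(h[...,1]>110)&(h[...,2]>185)).astype(np.uint8)
for c in cv2.findContours(Y,0,1)[0]:
    if cv2.contourArea(c)>120: e=cv2.minEnclosingCircle(c);print("glue",onplane(p,[e[0]],.089)[0].round(4))
R_=lambda a,w,hh:cv2.resize(a,(w,hh),interpolation=3)
def cut(X,n=32):
    u,v=proj(p,[X])[0].astype(int); print(u-n,v-n); return R_(im[v-n:v+n,u-n:u+n],300,300)
a=np.vstack([cut([.647,.1137,.02]),cut([.655,-.1587,.02])])
b=np.vstack([R_(sc[95:275,130:380],500,360),R_(im[:246],500,240)])
save("final",np.hstack([a,b]))
E
```

```text
41.45 [ 0.6619 -0.0159  0.3018] [0.006 1.   ] [-0.46 -0.28  0.23]
[[345. 144.]
 [164. 151.]
 [252.  41.]]
316 113
128 120
```

View pics/final.png

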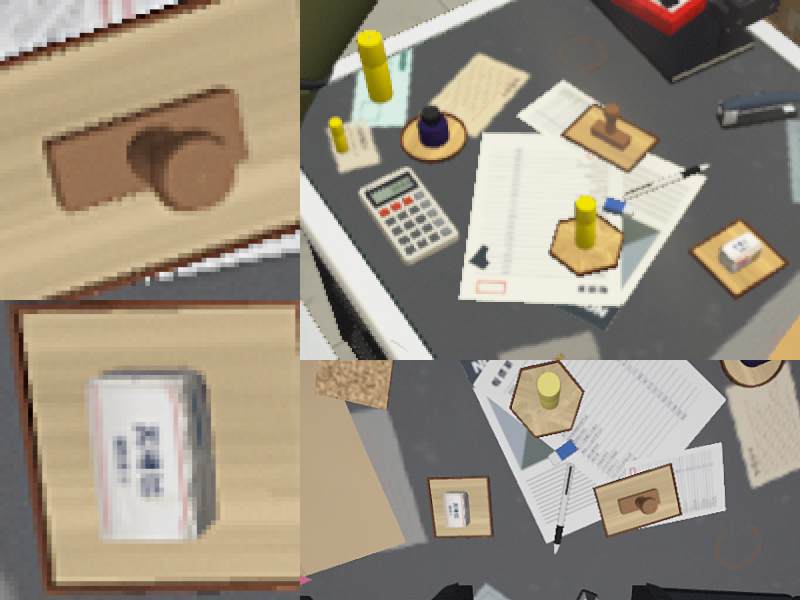

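The montage shows all four things standing upright in their own trays, with the stamp's foot along the oblong tray. One numeric check of the stamp, then I hand in.

```bash
python3 - <<'E'
from meas import *
s,p,im=load("wc")
c=np.array([(45,143),(237,90),(248,155),(64,210)])*64/300+[316,113]; X=onplane(p,c,.019)[:,:2]; print(X.mean(0).round(4))
for a,b in[(0,1),(3,2)]: d=X[b]-X[a];print(np.degrees(np.arctan2(d[1],d[0])).round(1))
ok=abs(X.mean(0)-[.647,.1137]).max()<.006; print(ok)
if ok: print(job.finish_job())
E
```

```text
[0.6458 0.1127]
105.5
106.9
True
the job is handed in; nothing more can be done
None
```

All four things are back in their own trays, standing upright and let go, and the job is handed in at about 41.5 s of the allowed 134 s. I swapped the bottle and glue stick first, then the stamp and staple box, setting the bottle and then the stamp aside on the cork mat.

| Thing | Tray | Offset from the middle, last measured |
|---|---|---|
| Ink bottle | Round | about 1 mm |
| Staple box | Square | about 2 mm |
| Stamp | Oblong | about 2 mm, foot within about 1–2° of lengthwise |
| Glue stick | Six-sided | about 4 mm in y |

- **Failed grasp:** The first try at the stamp came up empty because the fingers had not finished closing before the lift. The stamp stayed upright and the second try held.
- **Glue stick:** I left its 4 mm offset as it was. My last automatic check of it found nothing in the final picture, so that figure dates from just after I placed it; the final picture shows it upright near the middle.

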